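Cam-lock the end piece onto a cheese serving board

TASK

Join the two-part cheese board: slide the loose wooden end piece along its bed, through the soft foam of the joint pads, until it comes up against something firm with its headed stud inside the open cam, then turn the cam's lever clockwise (seen from above) until it draws the end piece tight. How far that is differs each time, so judge it by feel: stop as soon as the lever has come up firm, because forcing it tears the stud out of the wood, then let go; leave everything else where it is.

Things in the scene. Friction and masses are not known exactly. Their poses are not given: they have to be found in the camera images.
- board: the fixed half of the serving board: a wooden bed 430 x 160 x 12 mm with, on its -x half, a slide channel between two side battens (tops 38 mm above the table), and on its +x half the raised main board (top 28 mm) that carries the cam. Origin under its middle at table height; +x points along the channel towards the cam, the way the end piece must slide; z up.
- end_piece: the loose end piece: a pale wood block 90 long (x) x 120 wide x 52 mm high, about 0.35 to 0.6 kg, in the channel (1.5 mm play each side), its top 64 mm above the table. Origin: middle of the lower edge of its front face; +x points out of that face to the cam. Its stud starts 40 to 80 mm short of the cam; friction holds it where it is left.
- fin (a point): centre of the upright wooden grip fin on the end piece: 14 mm thick along the slide direction, 60 mm long across it, standing 33 mm proud of the block (its top 97 mm above the table), 55 mm behind the front face, with room for a finger before and behind it.
- stud_head (a point): centre of the steel stud's head: an upright barrel 12 mm across and 22 mm tall on the end of a 7 mm shank, 35 mm in front of the end piece's face, 44 mm above the table.
- cam_axis (a point): point on the cam's upright turning axis, 72 mm above the table, 55 mm along the board's +x. Ahead of the cam, either side of the stud's way, stand two pads of the joint strip: 8 mm or so of soft foam (under 2 N) that the end piece pushes in easily, over a firm rubber core. When pushed up to the core, the stud head is 16 to 25 mm from the axis; the core's depth differs each time and is felt, not seen.
- cam_turn (a joint): turn of the cam and its lever in rad, 0 to 3.2, growing clockwise from above. It starts at 0 to 0.2 (mouth open to the stud); the wall catches the head if that is within 27 mm of the axis. It comes up firm anywhere from about 1.3 to 3.1, and stays where it is left.
- lever_end (a point): point on the lever 75 mm out from the cam axis, at mid height, 72 mm above the table. The lever is an upright steel bar 10 mm thick and 24 mm tall (60 to 84 mm above the table), reaching 90 mm from the axis. Pushed sideways 70 mm out it takes about 1 N while slack, then rises 15 to 20 N per rad of turn: 5 to 7 N is firm and right, over 9 N does damage.
- cam: the steel cam with its lever; origin on the cam axis, 30 mm above the table. Its curved wall, 5 mm thick with a slot for the shank, lies open towards the end piece at the start; turned clockwise it passes behind the stud head and, its inner face spiralling from 34 to 18 mm radius at 6 mm per rad, draws the head towards the axis.
- cheese_block: a 50 x 80 x 45 mm block of cheese with rind, lying on the far end of the fixed board; leave it there
- mill: a dark wooden pepper mill, 105 mm tall, 52 mm wide, standing on the table beside the board; leave it
- dish: a white bowl, 90 mm wide, 35 mm high, on the table beside the board; leave it
- cheese_knife: a 260 mm spatula-shaped cheese knife lying on the table; leave it
- gherkins: a green glass jar, 100 mm tall; leave it
- tumbler: a clear tumbler, 100 mm tall; leave it
Things that resemble listed ones, but are neither listed nor needed, are in the scene too. Leave any yellow look-alike of the end_piece alone.

How it is judged:
On the way:
1. the stud head is inside the open cam, the lever not yet turned beyond 0.6 rad (horizontal distance between stud_head and cam_axis below 0.0275 m and value of joint cam_turn below 0.6 rad), for 0.2 s.
At the end, for the whole second after the job is handed in: The cam holds the stud drawn tight: stud head within 27 mm of the cam axis, lever turned more than 0.9 rad and left, the cam's wall pulling the end piece with more than 15 N (at no time over 45 N), all at rest (contact force between end_piece and cam above 15 N and value of joint cam_turn above 0.9 rad and horizontal distance between stud_head and cam_axis below 0.027 m and linear speed of end_piece below 0.005 m/s and velocity of joint cam_turn between -0.05 and 0.05 rad/s); the robot touches nothing.
It fails at once if the cam pulls the stud with more than 45 N (stud torn loose) (contact force between end_piece and cam above 45 N).
It fails at once if a bystander is moved more than 25 mm (distance of any of cheese_block, mill, dish, cheese_knife, gherkins, tumbler from where it was at the start of the episode above 0.025 m).
It also fails if it takes over 72 s, if anything falls off the work surface, if the arm or the gripper's body presses on something with over 40 N, if the wrist force passes 120 N, or if a joint passes its speed limit or range.

ROBOT

A 6-joint arm with a two-finger parallel gripper is mounted at the origin on the work surface. World frame = base frame: x ahead of the robot, y to its left, z up, the work surface at z = 0. Lengths are in m, angles in rad, forces in N, time in s.
With the tool pointing down it reaches from about 0.3 to 0.875 m from the base axis. Payload 6.4 kg.
Tool frame: the origin (TCP) lies midway between the tips of the shut fingers; the grasp point (between the pads) lies 19 mm behind it; z points along the fingers, y is the direction in which the jaws open and shut (so a half turn about z gives the same grasp; the last joint's range is limited). The gripper opens to 85 mm and grips with 20 to 120 N. Pads are 22 mm wide; open, the fingers measure 114 mm over their backs; the gripper's body (76 mm by 85 mm) begins 54 mm behind the grasp point. The pads swing forward as they close: fully open they stand 13 mm farther back than shut.
Start: joints at [0.991, 0.181, 1.607, -0, 1.354, -0.206], TCP at [0.21, 0.535, 0.197] pointing down, gripper open.
Joint ranges: [-2.99, 2.99], [-0.89, 2.07], [0.3, 2.58], [-1.14, 4.28], [0, 2.63], [-3.12, 3.12]. Speed limits (rad/s): [2.57, 2.57, 3.01, 3.14, 3.14, 3.14].

INTERFACE

Orientations are given as a rotation vector (axis times angle).
In Python, from plant import manip, cams, workorder gives the robot as it stands.
- The arm moves only by the shell command python3 -m crank 'ROWS' [FORCE]. ROWS is JSON, one flat list of numbers, 7 for each row, row after row: the shift along the tool's x, y, z normalised to -1 to 1, where 1 is 30 mm, then the turn, a rotation vector about the tool's x, y, z normalised to -1 to 1, where 1 is 8 degrees, then the opening, from 0 (shut) to 1 (fully open). In form: [tx, ty, tz, wx, wy, wz, jaw, tx, ty, tz, wx, wy, wz, jaw, ...]. A call has 1 to 10 rows; each row shifts and turns the commanded pose from where the row before left it, along the tool's axes as they then stand; what a row does not reach is not made up. A row lasts 1/8 s, in which the tool goes at most 62.5 mm and 10.7 degrees, less where a joint would pass 70% of its speed; a pose out of reach is approached as far as the arm can. A call with a number of a shift or a turn outside -1 to 1 is refused whole. A call with a gripper value outside its range is refused whole. The fingers move at their own pace and stop on an object; FORCE is the grip in N (left out, the last holds). Time passes only in rows, so rows that do not move let the fingers close. It gives the time, the measured TCP pose, the force and the opening at its end, in the units of the state.
- manip.observe(): the state, without advancing time (a new reading comes with each control period).
- cams.get_image(name): name is "scene" or "top"; returns a dict with "pixels" (480x640x3 uint8, red, green, blue), "mtx" (3x3 intrinsics, pixels), "view" (4x4, takes a point from world to camera coordinates). Camera axes: x right, y down, z forward; pixel columns grow to the right and rows downward; lengths in m; the calibration is good to about 2 mm. A picture is of the moment at which its call begins. There is no depth.
- workorder.close_job(): hands the job in, once; it reports no verdict.
The state is a dict: "t": time; "joints": joint angles; "qvel": joint speeds; "effort": joint torques, N m; "tcp_pos": TCP position; "tcp_rot": TCP orientation; "force": force on the tool from outside, world axes, zero at the start; "moment": the same for the moment, N m; "finger_gap": finger opening in m.
Only numpy, scipy, OpenCV 4.12 (cv2) and the standard library are available. Lean on these libraries where they do the work, as an engineer would, in place of code of your own. Each camera call takes 0.05 s, during which the arm holds its last target. There are 200 camera calls.

## Working session

There is one attempt and no reset: what is moved stays moved. The work goes in short steps, Python scripts to look and compute and a shell command to move; the robot and the scene stay as the last step left them, time stands still between calls to the robot, and variables do not carry over. Pictures are saved under pics/ and viewed, about 8 in all and at most 12, crops included, and the job is handed in when it is done.

```bash
mkdir -p pics; ls; python3 - <<'E'
from plant import manip,cams
import cv2,numpy as np
for n in("top","scene"):
    d=cams.get_image(n);cv2.imwrite(f"pics/{n}0.png",d["pixels"][:,:,::-1]);print(n,d["mtx"].tolist(),np.round(d["view"],4).tolist())
    np.savez(f"{n}.npz",K=d["mtx"],V=d["view"])
print(manip.observe())
E
```

```text
pics
top [[458.42634070165667, 0.0, 325.136063795141], [0.0, 458.42634070165667, 253.75334240164958], [0.0, 0.0, 1.0]] [[-0.0206, -0.9997, -0.0122, -0.0365], [-0.9899, 0.0221, -0.1402, 0.4845], [0.1404, 0.0092, -0.9901, 1.1494], [0.0, 0.0, 0.0, 1.0]]
scene [[532.6635364803483, 0.0, 312.5324209169893], [0.0, 532.6635364803483, 242.70522470559516], [0.0, 0.0, 1.0]] [[-0.8713, 0.4906, -0.013, 0.4116], [0.3916, 0.6789, -0.6211, -0.1028], [-0.2958, -0.5463, -0.7836, 1.4302], [0.0, 0.0, 0.0, 1.0]]
{'t': 0.1, 'joints': array([ 9.90671093e-01,  1.81435892e-01,  1.60787670e+00, -2.35592318e-06,
        1.35379122e+00, -2.06296357e-01]), 'qvel': array([-9.05485514e-04, -7.67448266e-05, -3.67104061e-03, -6.36197075e-04,
        7.03336874e-04, -1.34072623e-04]), 'effort': array([ 7.49888877e-04, -4.45879912e+01, -3.52238095e+01, -2.58400569e-04,
        4.00689285e-03,  2.94901554e-05]), 'tcp_pos': array([0.20966792, 0.53484553, 0.19630676]), 'tcp_rot': array([-5.83687644e-01, -3.08630588e+00,  2.19354052e-03]), 'force': array([-0.53978266, -0.35962027,  0.17678367]), 'moment': array([-0.04697485, -0.04053751, -0.02135129]), 'finger_gap': 0.08553364647275587}
```

View pics/top0.png

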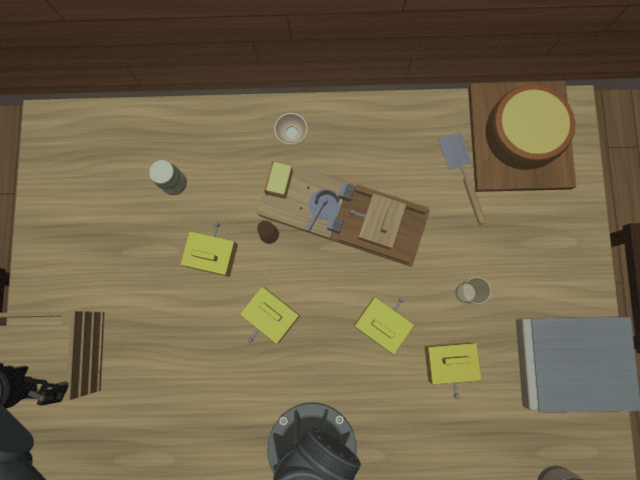

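View pics/scene0.png

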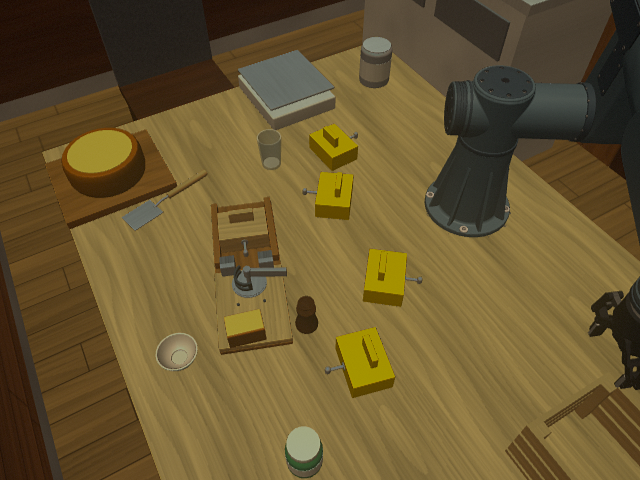

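The top view shows the board at about px (345,215), with the end piece at (383,220), the cam at (325,203) and the lever running down-left to (309,230). I'll enlarge both views.

```bash
python3 - <<'E'
import cv2
a=cv2.imread("pics/top0.png")[150:270,255:435];cv2.imwrite("pics/c1.png",cv2.resize(a,None,fx=4.4,fy=4.4,interpolation=cv2.INTER_CUBIC))
a=cv2.imread("pics/scene0.png")[190:355,200:330];cv2.imwrite("pics/c2.png",cv2.resize(a,None,fx=3.6,fy=3.6,interpolation=cv2.INTER_CUBIC))
E
```

```text
(no output)
```

View pics/c1.png

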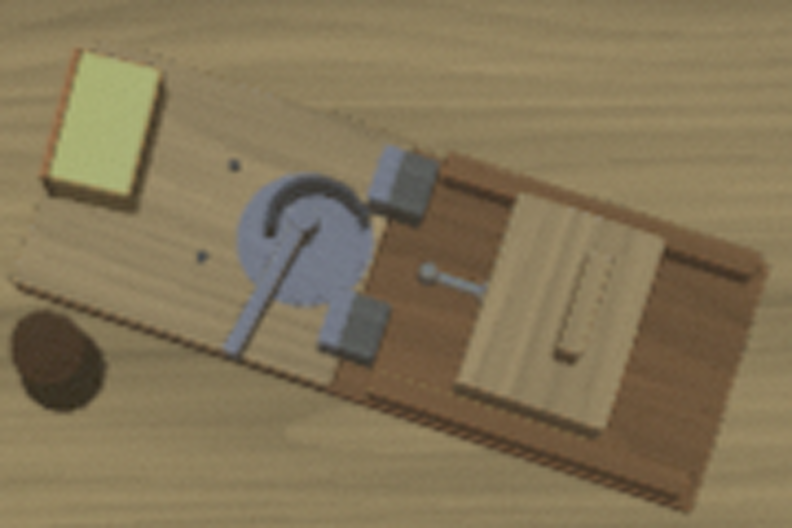

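View pics/c2.png

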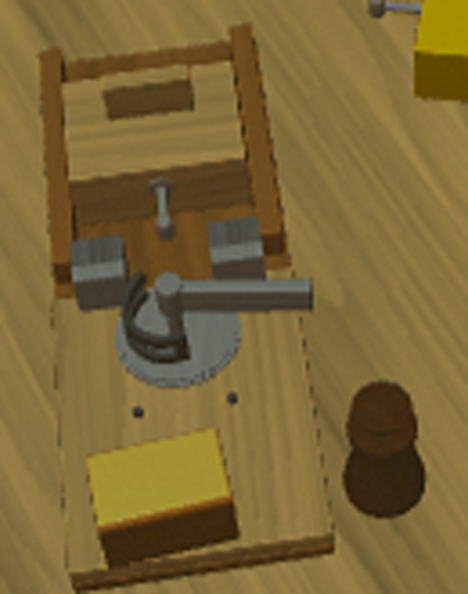

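Crop readings: stud head (428,272), cam hub (313,230), lever end (232,352), and the fin's top corners around (588,253)–(567,350). I'll compute positions from both views.

```bash
cat > h.py <<'E'
import numpy as np
C={n:np.load(f"{n}.npz") for n in("top","scene")}
OFF={"top":(255,150,4.4),"scene":(200,190,3.6)}
def pt(n,cx,cy,z):
    a,b,s=OFF[n];K,V=C[n]["K"],C[n]["V"];u=a+(cx+.5)/s-.5;v=b+(cy+.5)/s-.5
    d=V[:3,:3].T@np.linalg.solve(K,[u,v,1]);o=-V[:3,:3].T@V[:3,3]
    return (o+d*(z-o[2])/d[2])[:2]
E
python3 - <<'E'
from h import *
P=[("bl TL","top",520,192,.064),("bl TR","top",665,237,.064),("bl BL","top",458,383,.064),("bl BR","top",605,428,.064),
("fin a","top",588,253,.097),("fin b","top",615,262,.097),("fin c","top",556,347,.097),("fin d","top",580,352,.097),
("stud","top",428,270,.055),("axis","top",313,228,.084),("lev","top",232,350,.084),
("boardcorner+x-y","top",15,280,.012),("batten TL","top",445,155,.038),("batten TR","top",768,252,.038),("batten BR","top",690,508,.038),
("cheeseBR","top",130,193,.073),("cheeseTR","top",160,70,.073),("cheeseTL","top",80,50,.073),
("s axis","scene",168,282,.084),("s lev","scene",312,285,.084),("s stud","scene",160,182,.055),("s finfrontL","scene",106,90,.097),("s finfrontR","scene",192,80,.097)
,("s blockL","scene",68,182,.064),("s blockR","scene",244,158,.064),("s mill","scene",384,400,.105),("t mill","top",38,345,.105)]
for n,c,x,y,z in P:print(n,np.round(pt(c,x,y,z),4))
E
```

```text
bl TL [ 0.633  -0.1723]
bl TR [ 0.6041 -0.2552]
bl BL [ 0.521  -0.1328]
bl BR [ 0.493  -0.2159]
fin a [ 0.5877 -0.2059]
fin b [ 0.5821 -0.2208]
fin c [ 0.5343 -0.1859]
fin d [ 0.5312 -0.1992]
stud [ 0.5899 -0.118 ]
axis [ 0.6091 -0.0516]
lev [ 0.5393 -0.0043]
boardcorner+x-y [0.5998 0.1301]
batten TL [ 0.6639 -0.131 ]
batten TR [ 0.6001 -0.3201]
batten BR [ 0.4489 -0.2669]
cheeseBR [0.6353 0.0539]
cheeseTR [0.7087 0.0358]
cheeseTL [0.722  0.0825]
s axis [ 0.6183 -0.0441]
s lev [0.5408 0.0031]
s stud [ 0.5818 -0.1428]
s finfrontL [ 0.59   -0.2002]
s finfrontR [ 0.536  -0.1793]
s blockL [ 0.6374 -0.1666]
s blockR [ 0.526  -0.1263]
s mill [0.5487 0.1115]
t mill [0.5405 0.1027]
```

Both views agree, and the sizes check out: slide direction ≈ 71°, fin (0.559, -0.204), axis (0.610, -0.052), stud 70 mm short of the axis, lever at ≈146°. I'll travel high with the jaws shut to a point behind the fin, keeping the tool's y along the slide.

```bash
python3 -m crank '[0,0,0,0,0,-0.3,0, -0.68,-0.73,0,0,0,0,0, -0.68,-0.73,0,0,0,0,0, -0.68,-0.73,0,0,0,0,0, -0.68,-0.73,0,0,0,0,0, -0.68,-0.73,0,0,0,0,0, -0.68,-0.73,0,0,0,0,0, -0.68,-0.73,0,0,0,0,0, -0.68,-0.73,0,0,0,0,0, -0.68,-0.73,0,0,0,0,0]' 20
python3 -m crank '[-0.68,-0.73,0,0,0,0,0, -0.68,-0.73,0,0,0,0,0, -0.68,-0.73,0,0,0,0,0, -0.68,-0.73,0,0,0,0,0, -0.68,-0.73,0,0,0,0,0, -0.68,-0.73,0,0,0,0,0, -0.68,-0.73,0,0,0,0,0, -0.68,-0.73,0,0,0,0,0, -0.68,-0.73,0,0,0,0,0, -0.68,-0.73,0,0,0,0,0]'
python3 -m crank '[-0.68,-0.73,0,0,0,0,0, -0.68,-0.73,0,0,0,0,0, -0.68,-0.73,0,0,0,0,0, -0.68,-0.73,0,0,0,0,0, -0.68,-0.73,0,0,0,0,0, -0.68,-0.73,0,0,0,0,0, -0.68,-0.73,0,0,0,0,0, -0.68,-0.73,0,0,0,0,0, -0.68,-0.73,0,0,0,0,0, 0,0,0,0,0,0,0]'
cat >> h.py <<'E'
from scipy.spatial.transform import Rotation as R
def to(x,y,z,yang=None):
    from plant import manip
    s=manip.observe();M=R.from_rotvec(s["tcp_rot"]).as_matrix()
    a=np.degrees(np.arctan2(M[1,1],M[0,1]))
    print("t",s["t"],"pos",s["tcp_pos"].round(4),"y-angle",a.round(2),"zaxis",M[:,2].round(3),"F",s["force"].round(2),"gap",round(s["finger_gap"],4),"j6",s["joints"][5].round(2))
    print("tool shift/30mm",(M.T@(np.array([x,y,z])-s["tcp_pos"])/.03).round(3), "wz/8deg", None if yang is None else (a-yang)/8)
E
python3 -c "
from h import *
to(.549,-.233,.075,71)"
```

```text
t: 1.35
tcp_pos: [0.3193, 0.2881, 0.1968]
tcp_rot: [-0.519, -3.098, 0.0]
force: [0.4, 0.0, -0.9]
finger_gap: 0.0004
t: 2.6
tcp_pos: [0.4408, 0.0147, 0.1968]
tcp_rot: [-0.519, -3.098, -0.0]
force: [1.3, 0.5, -0.7]
finger_gap: 0.0003
t: 3.85
tcp_pos: [0.5501, -0.2321, 0.1963]
tcp_rot: [-0.522, -3.097, -0.0]
force: [-0.5, -0.1, 0.1]
finger_gap: 0.0002
t 3.85 pos [ 0.5501 -0.2321  0.1963] y-angle 70.87 zaxis [-0.001  0.    -1.   ] F [-0.45 -0.12  0.06] gap 0.0002 j6 -1.83
tool shift/30mm [ 0.023 -0.041  4.044] wz/8deg -0.01624067579169619
```

```bash
python3 -m crank '[0,0,1,0,0,0,0, 0,0,1,0,0,0,0, 0,0,1,0,0,0,0, 0,0,0.7,0,0,0,0, 0,0,0.3,0,0,0,0, 0,0,0,0,0,0,0]'
python3 -c "
from h import *
to(.549,-.233,.077,71)
from plant import cams;import cv2
d=cams.get_image('scene')['pixels'][170:320,180:320,::-1];cv2.imwrite('pics/d1.png',cv2.resize(d,None,fx=4,fy=4,interpolation=2))"
```

```text
t: 4.6
tcp_pos: [0.5498, -0.2299, 0.0768]
tcp_rot: [-0.518, -3.097, -0.001]
force: [-0.1, -0.2, -0.6]
finger_gap: -0.0
t 4.6 pos [ 0.5498 -0.2299  0.0768] y-angle 71.0 zaxis [-0.001  0.001 -1.   ] F [-0.1  -0.22 -0.65] gap -0.0 j6 -1.83
tool shift/30mm [-0.01  -0.107 -0.008] wz/8deg 0.00041534047133495733
```

View pics/d1.png

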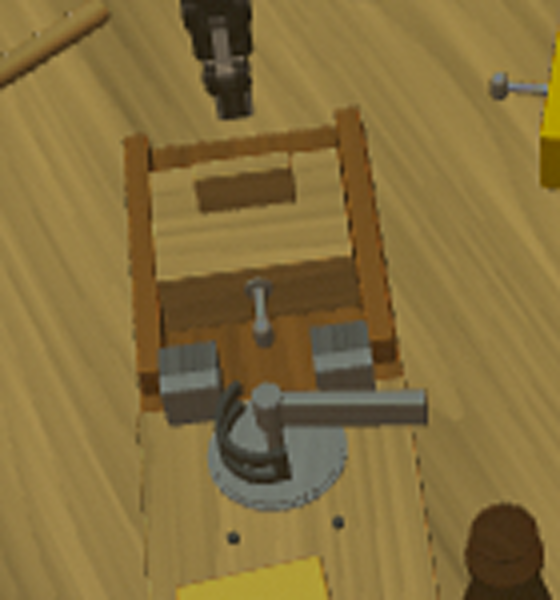

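```bash
python3 - <<'E'
from h import *
from plant import cams;import cv2
V,K=C["scene"]["V"],C["scene"]["K"]
for p in [(.5498,-.2299,.0768),(.5498,-.2299,.2),(.559,-.2045,.097),(.559,-.2045,.064),(.61,-.052,.084)]:
    c=K@(V[:3,:3]@p+V[:3,3]);u=c[:2]/c[2];print(p,u.round(1),(u-[180,170])*4)
d=cams.get_image('scene');print(abs(d["view"]-V).max())
cv2.imwrite('pics/d2.png',cv2.resize(d['pixels'][100:300,150:350,::-1],None,fx=3,fy=3,interpolation=2))
E
```

```text
(0.5498, -0.2299, 0.0768) [240.1 206.2] [240.38970903 144.90447125]
(0.5498, -0.2299, 0.2) [233.7 170.4] [214.99574471   1.64937958]
(0.559, -0.2045, 0.097) [240.  208.7] [240.01552685 154.86588628]
(0.559, -0.2045, 0.064) [241.6 217.6] [246.36335282 190.44053797]
(0.61, -0.052, 0.084) [248.1 264.1] [272.59242878 376.22599878]
0.0
```

View pics/d2.png

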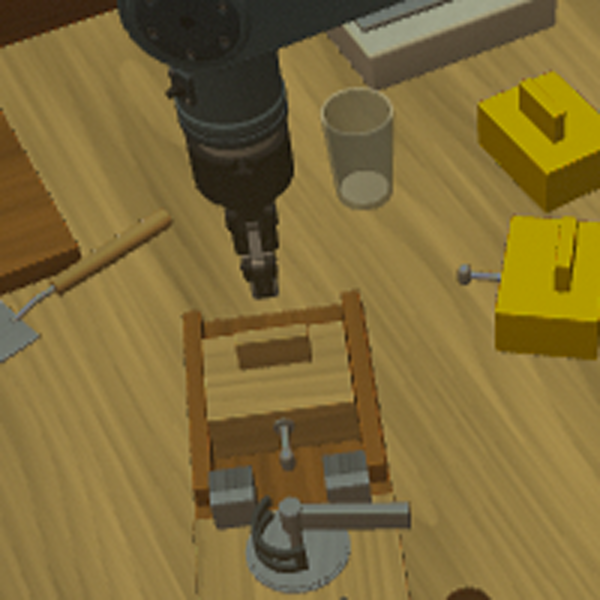

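The scene view puts the fingertip at (238,199), about 7 px above the predicted TCP at (240,206). I'll cross-check with the top camera.

```bash
python3 - <<'E'
from h import *
from plant import cams;import cv2
V,K=C["top"]["V"],C["top"]["K"]
for p in [(.5498,-.2299,.0768),(.559,-.2045,.097),(.61,-.052,.084)]:
    c=K@(V[:3,:3]@p+V[:3,3]);u=c[:2]/c[2];print(p,u.round(1),(u-[300,150])*5)
d=cams.get_image('top')
cv2.imwrite('pics/d3.png',cv2.resize(d['pixels'][150:270,300:450,::-1],None,fx=5,fy=5,interpolation=2))
E
```

```text
(0.5498, -0.2299, 0.0768) [397.4 223.6] [487.18717038 367.88608795]
(0.559, -0.2045, 0.097) [388.1 218.5] [440.70379366 342.34017179]
(0.61, -0.052, 0.084) [325.9 201.1] [129.55914876 255.45862286]
```

View pics/d3.png

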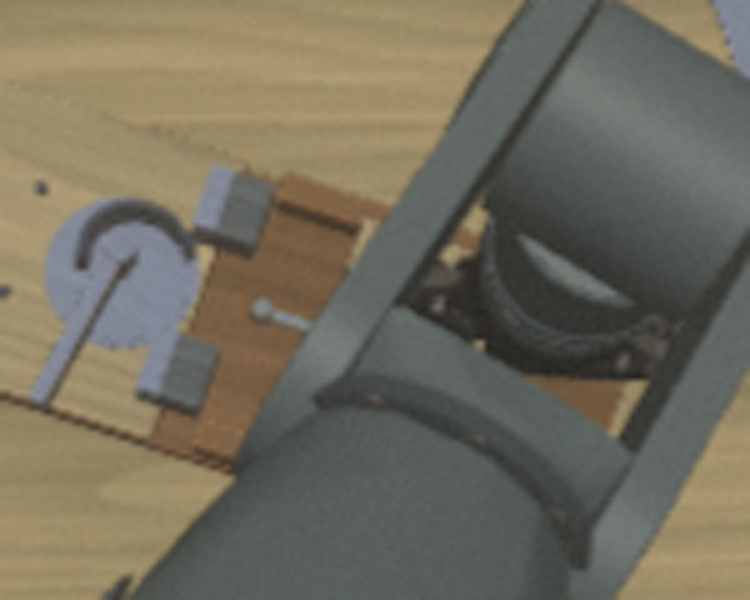

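The top camera can't see the tip because the arm hides it. I'll feel for the fin with small steps.

```bash
for i in 1 2 3 4; do :; done; python3 -m crank '[0,0.1,0,0,0,0,0, 0,0.1,0,0,0,0,0, 0,0,0,0,0,0,0]'; python3 -m crank '[0,0.1,0,0,0,0,0, 0,0.1,0,0,0,0,0, 0,0,0,0,0,0,0]'; python3 -m crank '[0,0.1,0,0,0,0,0, 0,0.1,0,0,0,0,0, 0,0,0,0,0,0,0]'; python3 -m crank '[0,0,0,0,0,0,0]'
```

```text
t: 5.12
tcp_pos: [0.5523, -0.2246, 0.0774]
tcp_rot: [0.518, 3.098, -0.0]
force: [-0.3, -0.3, -0.1]
finger_gap: 0.0003
t: 5.5
tcp_pos: [0.5541, -0.2189, 0.077]
tcp_rot: [-0.518, -3.098, -0.0]
force: [0.2, 0.0, -0.3]
finger_gap: 0.0
t: 5.88
tcp_pos: [0.5561, -0.2132, 0.0771]
tcp_rot: [-0.518, -3.098, -0.0]
force: [0.4, -0.0, 0.0]
finger_gap: 0.0002
t: 6.0
tcp_pos: [0.5561, -0.2136, 0.0771]
tcp_rot: [0.519, 3.098, -0.0]
force: [0.7, -0.2, -1.1]
finger_gap: 0.0004
```

No contact yet, although the TCP should already be at the fin. I'll look again.

```bash
python3 - <<'E'
from plant import cams;import cv2
d=cams.get_image('scene')
cv2.imwrite('pics/d4.png',cv2.resize(d['pixels'][150:280,190:310,::-1],None,fx=4.6,fy=4.6,interpolation=2))
E
```

```text
(no output)
```

View pics/d4.png

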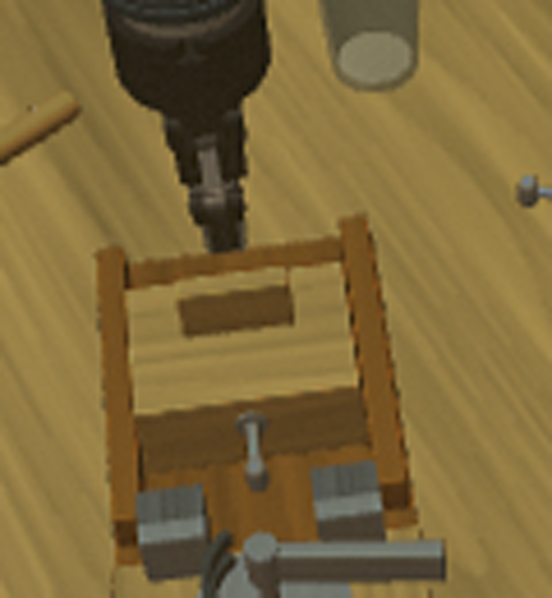

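```bash
python3 - <<'E'
from h import *
for n in C:
  V,K=C[n]["V"],C[n]["K"]
  for p in [(0,0,0),(.2097,.5348,.1963),(.5561,-.2136,.0771),(.559,-.2045,.097),(.61,-.052,.084),(.5393,-.0043,.084)]:
    c=K@(V[:3,:3]@p+V[:3,3]);print(n,p,(c[:2]/c[2]).round(1))
import cv2
a=cv2.imread("pics/top0.png")[360:430,0:90];b=cv2.imread("pics/scene0.png")[270:410,560:640]
cv2.imwrite("pics/e.png",np.hstack([cv2.resize(a,(450,350),interpolation=2),cv2.resize(b,(200,350),interpolation=2)]))
E
```

```text
top (0, 0, 0) [310.6 447. ]
top (0.2097, 0.5348, 0.1963) [ 57.4 374.8]
top (0.5561, -0.2136, 0.0771) [390.8 221.2]
top (0.559, -0.2045, 0.097) [388.1 218.5]
top (0.61, -0.052, 0.084) [325.9 201.1]
top (0.5393, -0.0043, 0.084) [307.4 229.2]
scene (0, 0, 0) [465.8 204.4]
scene (0.2097, 0.5348, 0.1963) [594.8 370.1]
scene (0.5561, -0.2136, 0.0771) [240.5 211.3]
scene (0.559, -0.2045, 0.097) [240.  208.7]
scene (0.61, -0.052, 0.084) [248.1 264.1]
scene (0.5393, -0.0043, 0.084) [285.4 266.2]
```

View pics/e.png

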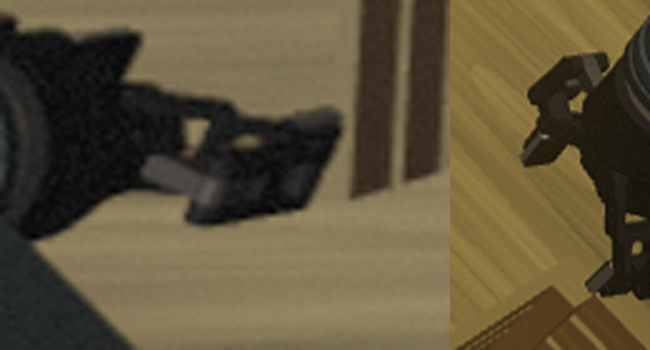

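In both views the tip looks about 26 mm higher than the reported TCP: projecting the TCP raised by 26 mm gives (239,204), exactly where the tip shows. That also explains why it passed over the fin. I'll back off and feel downward behind the fin in small steps.

```bash
python3 -m crank '[0,-0.4,0,0,0,0,0, 0,-0.3,0,0,0,0,0, 0,0,0,0,0,0,0, 0,0,0.1,0,0,0,0, 0,0,0.1,0,0,0,0, 0,0,0.1,0,0,0,0, 0,0,0,0,0,0,0]'; python3 -m crank '[0,0,0.1,0,0,0,0, 0,0,0.1,0,0,0,0,0,0,0,0,0,0,0]'; python3 -m crank '[0,0,0.1,0,0,0,0, 0,0,0.1,0,0,0,0,0,0,0,0,0,0,0]'
```

```text
t: 6.92
tcp_pos: [0.549, -0.233, 0.0676]
tcp_rot: [-0.518, -3.098, -0.001]
force: [-0.1, 0.3, -0.0]
finger_gap: -0.0003
t: 7.3
tcp_pos: [0.549, -0.2332, 0.0617]
tcp_rot: [-0.519, -3.098, -0.0]
force: [0.2, -0.2, -0.6]
finger_gap: -0.0
t: 7.68
tcp_pos: [0.5489, -0.2332, 0.0557]
tcp_rot: [-0.519, -3.098, -0.0]
force: [-1.5, -0.1, -0.5]
finger_gap: -0.0002
```

There's still nothing at 0.056, below the block top, so the tips really are higher than reported. I'll go down a little more and then push forward.

```bash
python3 -m crank '[0,0,0.1,0,0,0,0, 0,0,0.1,0,0,0,0,0,0,0,0,0,0,0]'; python3 -m crank '[0,0.15,0,0,0,0,0, 0,0.15,0,0,0,0,0,0,0,0,0,0,0,0]'; python3 -m crank '[0,0.1,0,0,0,0,0, 0,0.1,0,0,0,0,0,0,0,0,0,0,0,0]';python3 -m crank '[0,0.1,0,0,0,0,0, 0,0.1,0,0,0,0,0,0,0,0,0,0,0,0]'
```

```text
t: 8.05
tcp_pos: [0.5489, -0.2332, 0.0497]
tcp_rot: [-0.519, -3.098, -0.001]
force: [-0.2, 0.0, 0.5]
finger_gap: -0.0001
t: 8.43
tcp_pos: [0.5523, -0.2244, 0.0502]
tcp_rot: [0.518, 3.099, 0.0]
force: [-0.4, 0.1, 0.3]
finger_gap: 0.0001
t: 8.8
tcp_pos: [0.5541, -0.2193, 0.0502]
tcp_rot: [0.519, 3.098, -0.001]
force: [0.3, -2.3, -0.1]
finger_gap: -0.0001
t: 9.18
tcp_pos: [0.5564, -0.2137, 0.0505]
tcp_rot: [0.519, 3.098, -0.001]
force: [-0.9, -2.8, 2.7]
finger_gap: -0.0
```

Contact at 2–3 N, so the block is sliding. I'll keep pushing and watch the force.

```bash
python3 -m crank '[0,0.15,0,0,0,0,0, 0,0.15,0,0,0,0,0,0,0.15,0,0,0,0,0]'; python3 -m crank '[0,0.15,0,0,0,0,0, 0,0.15,0,0,0,0,0,0,0.15,0,0,0,0,0]';python3 -m crank '[0,0.1,0,0,0,0,0, 0,0.1,0,0,0,0,0]';python3 -m crank '[0,0.1,0,0,0,0,0, 0,0.1,0,0,0,0,0]'
```

```text
t: 9.55
tcp_pos: [0.5607, -0.2005, 0.0503]
tcp_rot: [0.519, 3.098, -0.0]
force: [-1.9, -2.7, 3.8]
finger_gap: 0.0
t: 9.93
tcp_pos: [0.5656, -0.1895, 0.0515]
tcp_rot: [0.518, 3.096, -0.005]
force: [-4.7, -9.5, 13.3]
finger_gap: 0.0003
t: 10.18
tcp_pos: [0.5675, -0.1855, 0.0528]
tcp_rot: [0.518, 3.096, -0.009]
force: [-9.4, -13.1, 19.4]
finger_gap: -0.0002
t: 10.42
tcp_pos: [0.5698, -0.1812, 0.0541]
tcp_rot: [0.517, 3.095, -0.012]
force: [-13.9, -15.2, 27.1]
finger_gap: -0.0
```

The force is rising with a large vertical part, which isn't a clean push. I'll back off and look.

```bash
python3 -m crank '[0,-0.3,0,0,0,0,0, 0,-0.3,0,0,0,0,0, 0,0,0,0,0,0,0]'; python3 - <<'E'
from h import *
to(.549,-.233,.077,71)
from plant import cams;import cv2
d=cams.get_image('scene')
cv2.imwrite('pics/d5.png',cv2.resize(d['pixels'][150:280,190:310,::-1],None,fx=4.6,fy=4.6,interpolation=2))
E
```

```text
t: 10.8
tcp_pos: [0.5623, -0.1939, 0.0495]
tcp_rot: [-0.52, -3.097, -0.0]
force: [-1.6, -3.0, 3.3]
finger_gap: -0.0
t 10.8 pos [ 0.5623 -0.1939  0.0495] y-angle 70.95 zaxis [-0.001  0.    -1.   ] F [-1.63 -3.    3.32] gap -0.0 j6 -1.77
tool shift/30mm [-0.006 -1.378 -0.916] wz/8deg -0.006252562466395162
```

View pics/d5.png

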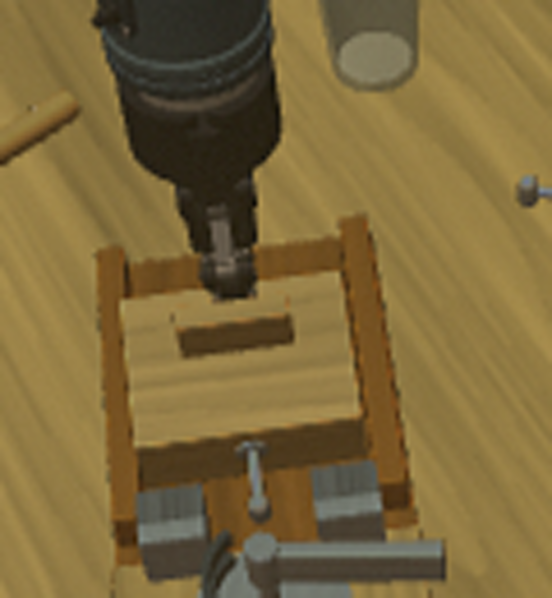

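The block has moved about 20 mm and the finger is behind the fin. The fin's top edge seems to be wedging under the bulge of the shut fingers. A straddling grip on the flat pads is cleaner, so I'll rise, centre over the fin, open part way and come down.

```bash
python3 -m crank '[0,-0.2,0,0,0,0,0, 0,0,-1,0,0,0,0, 0,0,-1,0,0,0,0, 0,0.63,0,0,0,0,0.6, 0,0,0,0,0,0,0.6, 0,0,0,0,0,0,0.6, 0,0,0,0,0,0,0.6,0,0,0,0,0,0,0.6]'; python3 -m crank '[0,0,0.8,0,0,0,0.6, 0,0,0.5,0,0,0,0.6, 0,0,0,0,0,0,0.6]';python3 -m crank '[0,0,0.2,0,0,0,0.6, 0,0,0.2,0,0,0,0.6, 0,0,0,0,0,0,0.6]';python3 -m crank '[0,0,0.1,0,0,0,0.6, 0,0,0.1,0,0,0,0.6, 0,0,0,0,0,0,0.6]'
```

```text
t: 11.85
tcp_pos: [0.5667, -0.1816, 0.1095]
tcp_rot: [-0.519, -3.097, -0.0]
force: [-0.0, 0.2, 0.2]
finger_gap: 0.0515
t: 12.22
tcp_pos: [0.5658, -0.181, 0.0695]
tcp_rot: [-0.519, -3.095, -0.002]
force: [0.3, -0.1, 0.6]
finger_gap: 0.0512
t: 12.6
tcp_pos: [0.5668, -0.1813, 0.0588]
tcp_rot: [-0.519, -3.098, -0.0]
force: [-0.6, 0.3, -0.4]
finger_gap: 0.0511
t: 12.98
tcp_pos: [0.5669, -0.1814, 0.0528]
tcp_rot: [-0.519, -3.098, -0.0]
force: [0.1, 0.3, 0.4]
finger_gap: 0.0515
```

```bash
python3 -m crank '[0,0,0,0,0,0,0.1,0,0,0,0,0,0,0.1,0,0,0,0,0,0,0.1,0,0,0,0,0,0,0.1,0,0,0,0,0,0,0.1,0,0,0,0,0,0,0.1]' 20
```

```text
t: 13.72
tcp_pos: [0.5669, -0.1812, 0.0528]
tcp_rot: [-0.519, -3.098, -0.001]
force: [-1.0, 0.6, -3.8]
finger_gap: 0.0136
```

The gap is 13.6 mm, so the fin is gripped. I'll slide forward and watch the force.

```bash
python3 -m crank '[0,0.1,0.03,0,0,0,0.1,0,0.1,0,0,0,0,0.1,0,0.1,0,0,0,0,0.1]'; python3 -m crank '[0,0.1,0,0,0,0,0.1,0,0.1,0,0,0,0,0.1]';  python3 -m crank '[0,0.07,0,0,0,0,0.1,0,0,0,0,0,0,0.1]';  python3 -m crank '[0,0.07,0,0,0,0,0.1,0,0,0,0,0,0,0.1]'
```

```text
t: 14.1
tcp_pos: [0.5701, -0.1726, 0.0522]
tcp_rot: [-0.519, -3.098, -0.0]
force: [-0.3, 0.1, -4.2]
finger_gap: 0.0128
t: 14.35
tcp_pos: [0.572, -0.1671, 0.0522]
tcp_rot: [0.519, 3.098, -0.0]
force: [-0.8, -0.5, -2.9]
finger_gap: 0.0136
t: 14.6
tcp_pos: [0.5727, -0.1651, 0.0522]
tcp_rot: [0.519, 3.098, -0.0]
force: [0.8, -1.1, -4.8]
finger_gap: 0.0136
t: 14.85
tcp_pos: [0.5733, -0.1633, 0.0522]
tcp_rot: [-0.519, -3.098, 0.0]
force: [-0.2, 1.0, -3.7]
finger_gap: 0.0135
```

```bash
for i in 1; do python3 -m crank '[0,0.05,0,0,0,0,0.1,0,0,0,0,0,0,0.1]';  python3 -m crank '[0,0.05,0,0,0,0,0.1,0,0,0,0,0,0,0.1]'; python3 -m crank '[0,0.05,0,0,0,0,0.1,0,0,0,0,0,0,0.1]'; python3 -m crank '[0,0.05,0,0,0,0,0.1,0,0,0,0,0,0,0.1]'; done | grep -v rot
```

```text
t: 15.1
tcp_pos: [0.5738, -0.1618, 0.0522]
force: [0.4, -0.2, -3.4]
finger_gap: 0.0135
t: 15.35
tcp_pos: [0.5744, -0.1604, 0.0522]
force: [0.5, 0.3, -2.7]
finger_gap: 0.0132
t: 15.6
tcp_pos: [0.5749, -0.159, 0.0522]
force: [0.4, 0.3, -4.2]
finger_gap: 0.0133
t: 15.85
tcp_pos: [0.5753, -0.1575, 0.0522]
force: [0.2, -0.0, -3.3]
finger_gap: 0.0134
```

```bash
for i in 1; do python3 -m crank '[0,0.05,0,0,0,0,0.1,0,0,0,0,0,0,0.1]';  python3 -m crank '[0,0.05,0,0,0,0,0.1,0,0,0,0,0,0,0.1]'; python3 -m crank '[0,0.05,0,0,0,0,0.1,0,0,0,0,0,0,0.1]'; done | grep -v rot; python3 - <<'E'
from plant import cams;import cv2
d=cams.get_image('scene')
cv2.imwrite('pics/d6.png',cv2.resize(d['pixels'][190:290,200:300,::-1],None,fx=6,fy=6,interpolation=2))
E
```

```text
t: 16.1
tcp_pos: [0.5758, -0.1561, 0.0522]
force: [0.2, 0.2, -4.1]
finger_gap: 0.0136
t: 16.35
tcp_pos: [0.5763, -0.1547, 0.0522]
force: [-0.9, 1.0, -3.7]
finger_gap: 0.0135
t: 16.6
tcp_pos: [0.5768, -0.1533, 0.0522]
force: [-0.2, 0.4, -3.9]
finger_gap: 0.0132
```

View pics/d6.png

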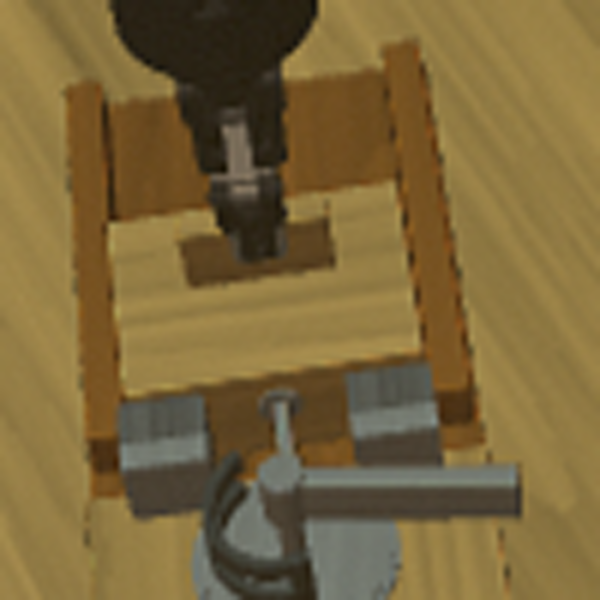

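```bash
python3 - <<'E'
import h;from h import *
u=np.array([.3256,.9455])
h.OFF["scene"]=(200,190,6)
a=(pt("scene",122,396,.064)+pt("scene",422,354,.064))/2
ax=pt("scene",281,466,.084); ax2=pt("scene",281,470,.084)
print(a,ax,ax2,(ax-a)@u,(ax2-a)@u,(a-[.5817,-.1465])@u)
print(pt("scene",182,236,.097),pt("scene",333,218,.097))
E
```

```text
[ 0.59716784 -0.10187501] [ 0.61721336 -0.0458283 ] [ 0.61800033 -0.04413806] 0.05951899046155989 0.061373350715691215 0.047229251388646615
[ 0.60653392 -0.15776091] [ 0.55082527 -0.13631309]
```

From the picture the block's face is about 60 mm from the axis, so the stud is about 25 mm out. The core must come within the next 9 mm, so I'll continue gently.

```bash
for i in 1; do python3 -m crank '[0,0.05,0,0,0,0,0.1,0,0,0,0,0,0,0.1]';  python3 -m crank '[0,0.05,0,0,0,0,0.1,0,0,0,0,0,0,0.1]'; python3 -m crank '[0,0.05,0,0,0,0,0.1,0,0,0,0,0,0,0.1]'; done | grep -v rot
```

```text
t: 16.9
tcp_pos: [0.5773, -0.1519, 0.0522]
force: [0.2, 0.3, -3.2]
finger_gap: 0.0136
t: 17.15
tcp_pos: [0.5778, -0.1505, 0.0522]
force: [0.0, -0.0, -3.4]
finger_gap: 0.0134
t: 17.4
tcp_pos: [0.5783, -0.1491, 0.0522]
force: [0.5, -0.8, -3.3]
finger_gap: 0.0133
```

```bash
for i in 1; do python3 -m crank '[0,0.05,0,0,0,0,0.1,0,0,0,0,0,0,0.1]';  python3 -m crank '[0,0.04,0,0,0,0,0.1,0,0,0,0,0,0,0.1]'; python3 -m crank '[0,0.04,0,0,0,0,0.1,0,0,0,0,0,0,0.1]'; done | grep -v rot
```

```text
t: 17.65
tcp_pos: [0.5787, -0.1477, 0.0522]
force: [-0.4, 0.4, -4.0]
finger_gap: 0.0135
t: 17.9
tcp_pos: [0.5791, -0.1465, 0.0522]
force: [0.1, -0.7, -3.7]
finger_gap: 0.0132
t: 18.15
tcp_pos: [0.5795, -0.1454, 0.0522]
force: [-0.8, -1.3, -2.9]
finger_gap: 0.0132
```

```bash
for i in 1; do python3 -m crank '[0,0.04,0,0,0,0,0.1,0,0,0,0,0,0,0.1]';  python3 -m crank '[0,0.04,0,0,0,0,0.1,0,0,0,0,0,0,0.1]'; python3 -m crank '[0,0.04,0,0,0,0,0.1,0,0,0,0,0,0,0.1]'; done | grep -v rot
```

```text
t: 18.4
tcp_pos: [0.5799, -0.1443, 0.0522]
force: [-0.5, -1.0, -3.4]
finger_gap: 0.0135
t: 18.65
tcp_pos: [0.5799, -0.1436, 0.0523]
force: [-2.5, -4.3, -1.4]
finger_gap: 0.0137
t: 18.9
tcp_pos: [0.58, -0.1431, 0.0523]
force: [-5.3, -6.1, 0.1]
finger_gap: 0.0134
```

The core is reached: about 8 N along the slide, and the TCP has stalled. I'll release, rise and plan the lever.

```bash
python3 -m crank '[0,-0.04,0,0,0,0,0.1,0,0,0,0,0,0,0.4,0,0,0,0,0,0,0.4,0,0,0,0,0,0,0.4,0,0,0,0,0,0,0.4,0,0,-1,0,0,0,0.4,0,0,-1,0,0,0,0.4,0,0,-1,0,0,0,0.35,0,0,0,0,0,0,0.35]'; python3 - <<'E'
from h import *
ax=np.array([.616,-.0445]);a=np.radians(147);p=ax+.07*np.array([np.cos(a),np.sin(a)]);print(p)
to(p[0],p[1],.085,57)
from plant import cams;import cv2
d=cams.get_image('scene')
cv2.imwrite('pics/d7.png',d['pixels'][:,:,::-1])
E
```

```text
t: 20.02
tcp_pos: [0.5823, -0.1439, 0.1452]
tcp_rot: [0.518, 3.093, -0.002]
force: [0.3, -0.2, 0.5]
finger_gap: 0.03
[ 0.55729306 -0.00637527]
t 20.025 pos [ 0.5823 -0.1439  0.1452] y-angle 70.99 zaxis [ 0.005 -0.002 -1.   ] F [ 0.31 -0.2   0.52] gap 0.03 j6 -1.68
tool shift/30mm [2.293 4.065 1.992] wz/8deg 1.749274956730309
```

```bash
python3 -m crank '[0.46,0.81,0,0,0,0,0.35,0.46,0.81,0,0,0,0,0.35,0.46,0.81,0,0,0,0,0.35,0.46,0.81,0,0,0,0,0.35,0.46,0.81,0,0,0,0,0.35,0,0,0,0,0,0.875,0.35,0,0,0,0,0,0.875,0.35,0,0,0.9,0,0,0,0.35,0,0,0.9,0,0,0,0.35,0,0,0,0,0,0,0.35]'; python3 - <<'E'
from h import *
to(.5573,-.0064,.04,57)
E
```

```text
t: 21.32
tcp_pos: [0.5514, -0.0051, 0.0845]
tcp_rot: [-0.891, -3.005, 0.001]
force: [-1.2, 0.4, 1.0]
finger_gap: 0.0296
t 21.325 pos [ 0.5514 -0.0051  0.0845] y-angle 56.98 zaxis [-0.007  0.002 -1.   ] F [-1.23  0.42  0.98] gap 0.0296 j6 -1.22
tool shift/30mm [-0.198  0.075  1.482] wz/8deg -0.0025479623724518063
```

```bash
(python3 -m crank '[-0.15,0.07,0.4,0,0,0,0.35,0,0,0.3,0,0,0,0.35,0,0,0,0,0,0,0.35]';python3 -m crank '[0,0,0.15,0,0,0,0.35,0,0,0.15,0,0,0,0.35,0,0,0,0,0,0,0.35]';python3 -m crank '[0,0,0.1,0,0,0,0.35,0,0,0.1,0,0,0,0.35,0,0,0,0,0,0,0.35]';python3 -m crank '[0,0,0.1,0,0,0,0.35,0,0,0.1,0,0,0,0.35,0,0,0,0,0,0,0.35]')|grep -v rot;  python3 - <<'E'
from h import *
to(.5573,-.0064,.04,57)
from plant import cams;import cv2
d=cams.get_image('scene')
cv2.imwrite('pics/d8.png',cv2.resize(d['pixels'][190:310,210:330,::-1],None,fx=5,fy=5,interpolation=2))
E
```

```text
t: 21.7
tcp_pos: [0.5591, -0.0064, 0.0666]
force: [-0.4, 0.1, 0.3]
finger_gap: 0.0298
t: 22.08
tcp_pos: [0.5592, -0.0065, 0.0578]
force: [-0.7, 0.2, 0.9]
finger_gap: 0.0301
t: 22.45
tcp_pos: [0.5593, -0.0065, 0.0519]
force: [-0.6, -0.3, -0.6]
finger_gap: 0.0297
t: 22.82
tcp_pos: [0.5593, -0.0065, 0.0458]
force: [0.5, 0.4, -0.3]
finger_gap: 0.0299
t 22.825 pos [ 0.5593 -0.0065  0.0458] y-angle 56.98 zaxis [-0.001  0.    -1.   ] F [ 0.5   0.36 -0.35] gap 0.0299 j6 -1.22
tool shift/30mm [ 0.056 -0.034  0.193] wz/8deg -0.0024541371604343
```

View pics/d8.png

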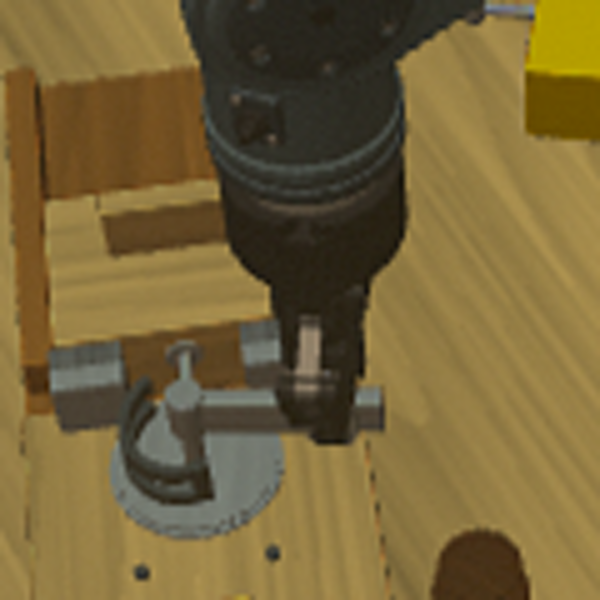

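The jaws straddle the lever, with the front finger at (330,410), about 66 mm from the axis, and the stud runs into the open cam. I'll make contact and then turn: rows of +8° about tool z with the matching arc.

```bash
cat >> h.py <<'E'
def ft():
    from plant import manip
    s=manip.observe();M=R.from_rotvec(s["tcp_rot"]).as_matrix();p=s["tcp_pos"][:2]-[.616,-.0445]
    print("t",s["t"],"F tool",(M.T@s["force"]).round(1),"yang",np.degrees(np.arctan2(M[1,1],M[0,1])).round(1),"r,d mm",(1e3*(M[:2,:2].T@p)).round(1),"z",s["tcp_pos"][2].round(4),"j6",s["joints"][5].round(2))
E
python3 -m crank '[0,0.15,0.1,0,0,0,0.35,0,0.15,0,0,0,0,0.35,0,0,0,0,0,0,0.35]'>/dev/null; python3 -c "from h import *;ft()";python3 -m crank '[-0.03,0.16,0,0,0,0.5,0.35,-0.03,0.16,0,0,0,0.5,0.35]'>/dev/null; python3 -c "from h import *;ft()";python3 -m crank '[-0.03,0.16,0,0,0,0.5,0.35,-0.03,0.16,0,0,0,0.5,0.35]'>/dev/null; python3 -c "from h import *;ft()"
```

```text
t 23.25 F tool [ 0.5  0.5 -1.1] yang 57.0 r,d mm [68.2 10.5] z 0.0431 j6 -1.2
t 23.5 F tool [ 0.8 -0.9 -0.1] yang 48.9 r,d mm [68.3 10. ] z 0.0431 j6 -1.05
t 23.75 F tool [ 0.2 -1.5 -0.6] yang 40.9 r,d mm [68.4 10.1] z 0.043 j6 -0.89
```

```bash
for k in 1; do python3 -m crank '[-0.06,0.31,0,0,0,1,0.35,-0.06,0.31,0,0,0,1,0.35]'>/dev/null; python3 -c "from h import *;ft()";python3 -m crank '[-0.06,0.31,0,0,0,1,0.35]'>/dev/null; python3 -c "from h import *;ft()";python3 -m crank '[-0.06,0.31,0,0,0,1,0.35]'>/dev/null; python3 -c "from h import *;ft()"; done
```

```text
t 24.0 F tool [-0.9 -1.2 -0.2] yang 24.7 r,d mm [69.   9.7] z 0.043 j6 -0.59
t 24.125 F tool [ 0.5 -1.2  0. ] yang 16.7 r,d mm [69.3  9.5] z 0.043 j6 -0.45
t 24.25 F tool [ 0.4 -0.9  0.3] yang 8.7 r,d mm [69.5  9.3] z 0.043 j6 -0.3
```

```bash
python3 -m crank '[-0.03,0.16,0,0,0,0.5,0.35,-0.03,0.16,0,0,0,0.5,0.35]'>/dev/null; python3 -c "from h import *;ft()";python3 -m crank '[-0.03,0.16,0,0,0,0.5,0.35,0,0,0,0,0,0,0.35]'>/dev/null; python3 -c "from h import *;ft()";python3 -m crank '[-0.03,0.16,0,0,0,0.5,0.35,0,0,0,0,0,0,0.35]'>/dev/null; python3 -c "from h import *;ft()"
```

```text
t 24.5 F tool [ 0.6 -0.6 -0.2] yang 0.9 r,d mm [69.4  9.4] z 0.043 j6 -0.17
t 24.75 F tool [-0.1 -0.6  0.8] yang -3.0 r,d mm [69.  10.1] z 0.0431 j6 -0.1
t 25.0 F tool [-0.6 -0.7  0.1] yang -6.9 r,d mm [68.8 10.1] z 0.0432 j6 -0.03
```

```bash
python3 -m crank '[-0.03,0.16,0,0,0,0.5,0.35,0,0,0,0,0,0,0.35]'>/dev/null; python3 -c "from h import *;ft()";python3 -m crank '[-0.03,0.16,0,0,0,0.5,0.35,0,0,0,0,0,0,0.35]'>/dev/null; python3 -c "from h import *;ft()"
```

```text
t 25.25 F tool [ 0.1  0.2 -0.5] yang -10.9 r,d mm [68.7 10.1] z 0.0432 j6 0.04
t 25.5 F tool [ 0.2 -0.5  0.2] yang -14.9 r,d mm [68.7 10.1] z 0.0432 j6 0.11
```

```bash
python3 -m crank '[-0.06,0.31,0,0,0,1,0.35,0,0,0,0,0,0,0.35]'>/dev/null; python3 -c "from h import *;ft()";python3 -m crank '[-0.06,0.31,0,0,0,1,0.35,0,0,0,0,0,0,0.35]'>/dev/null; python3 -c "from h import *;ft()"
```

```text
t 25.75 F tool [1.  1.  0.5] yang -22.8 r,d mm [68.9 10.2] z 0.0433 j6 0.24
t 26.0 F tool [-0.4 -0.6  0.5] yang -30.8 r,d mm [69.   9.9] z 0.0432 j6 0.37
```

```bash
for k in 1; do python3 -m crank '[-0.06,0.31,0,0,0,1,0.35]'>/dev/null; python3 -c "from h import *;ft()";python3 -m crank '[-0.03,0.16,0,0,0,0.5,0.35]'>/dev/null; python3 -c "from h import *;ft()";python3 -m crank '[-0.03,0.16,0,0,0,0.5,0.35]'>/dev/null; python3 -c "from h import *;ft()"; done
python3 - <<'E'
# lever steel mask change, scene view: compare lever's old strip with the start picture
from plant import cams;import cv2,numpy as np
d=cams.get_image('scene')['pixels'].astype(int)
o=cv2.imread('pics/scene0.png')[:,:,::-1].astype(int)
for x in (262,268,274,280,284):print(x,o[270,x],d[270,x])
E
```

```text
t 26.125 F tool [-0.2 -1.8  0.7] yang -38.8 r,d mm [69.3  8.3] z 0.043 j6 0.51
t 26.25 F tool [ 1.  -1.1  0. ] yang -42.8 r,d mm [69.3  8.9] z 0.0431 j6 0.57
t 26.375 F tool [ 0.5 -0.9 -0.4] yang -46.8 r,d mm [69.3  8.7] z 0.0431 j6 0.63
262 [114 121 107] [66 69 60]
268 [111 118 104] [123 106  65]
274 [111 119 103] [157 134  75]
280 [110 116 102] [156 132  73]
284 [108 115 100] [141 119  66]
```

The lever has left its old place, so it is being carried, and it is still slack at about 1.8 rad. Continuing.

```bash
for k in 1; do python3 -m crank '[-0.06,0.31,0,0,0,1,0.35]'>/dev/null; python3 -c "from h import *;ft()";python3 -m crank '[-0.03,0.16,0,0,0,0.5,0.35]'>/dev/null; python3 -c "from h import *;ft()";python3 -m crank '[-0.03,0.16,0,0,0,0.5,0.35]'>/dev/null; python3 -c "from h import *;ft()"; done
```

```text
t 26.55 F tool [-0.6 -2.2  0.7] yang -54.8 r,d mm [69.2  8. ] z 0.0431 j6 0.76
t 26.675 F tool [ 1.7 -2.3 -0.2] yang -58.8 r,d mm [69.2  8.5] z 0.0431 j6 0.83
t 26.8 F tool [ 0.6 -1.7  0. ] yang -62.8 r,d mm [69.2  8.3] z 0.0431 j6 0.89
```

```bash
for k in 1; do python3 -m crank '[-0.03,0.16,0,0,0,0.5,0.35,0,0,0,0,0,0,0.35]'>/dev/null; python3 -c "from h import *;ft()"; python3 -m crank '[-0.03,0.16,0,0,0,0.5,0.35,0,0,0,0,0,0,0.35]'>/dev/null; python3 -c "from h import *;ft()"; done
```

```text
t 27.05 F tool [ 0.8 -1.2  0.1] yang -66.7 r,d mm [68.8  9. ] z 0.0431 j6 0.95
t 27.3 F tool [ 1.6 -3.1 -0.5] yang -70.8 r,d mm [68.8  8.6] z 0.0431 j6 1.02
```

```bash
python3 -m crank '[-0.03,0.16,0,0,0,0.5,0.35,0,0,0,0,0,0,0.35]'>/dev/null; python3 -c "from h import *;ft()"; python3 -m crank '[0,0,0,0,0,0,0.35]'>/dev/null; python3 -c "from h import *;ft()"
```

```text
t 27.55 F tool [ 1.7 -3.9 -0. ] yang -74.8 r,d mm [68.8  8.3] z 0.0431 j6 1.08
t 27.675 F tool [ 1.6 -3.4 -1.1] yang -74.8 r,d mm [68.7  8.5] z 0.0431 j6 1.08
```

```bash
python3 -m crank '[-0.03,0.16,0,0,0,0.5,0.35,0,0,0,0,0,0,0.35]'>/dev/null; python3 -c "from h import *;ft()"; python3 -m crank '[0,0,0,0,0,0,0.35]'>/dev/null; python3 -c "from h import *;ft()"
```

```text
t 27.925 F tool [ 1.5 -5.2 -0.1] yang -78.9 r,d mm [68.7  8.2] z 0.0431 j6 1.15
t 28.05 F tool [ 1.5 -5.2  0.6] yang -78.9 r,d mm [68.7  8.3] z 0.0431 j6 1.15
```

It's clearly rising, with 5.2 N now. One small half-step, aiming for about 6 N.

```bash
python3 -m crank '[-0.02,0.09,0,0,0,0.25,0.35,0,0,0,0,0,0,0.35]'>/dev/null; python3 -c "from h import *;ft()"; python3 -m crank '[0,0,0,0,0,0,0.35]'>/dev/null; python3 -c "from h import *;ft()"
```

```text
t 28.3 F tool [ 2.9 -7.3  1.1] yang -80.9 r,d mm [68.7  8. ] z 0.0431 j6 1.18
t 28.425 F tool [ 2.1 -7.   0. ] yang -80.9 r,d mm [68.7  8.1] z 0.0431 j6 1.18
```

Firm at about 6–7 N, so I stop here. I'll back off 7 mm to the middle of the jaws and rise straight up.

```bash
python3 -m crank '[0,-0.12,0,0,0,0,0.35,0,-0.12,0,0,0,0,0.35,0,0,0,0,0,0,0.35]'>/dev/null; python3 -c "from h import *;ft()"; python3 -m crank '[0,0,-0.5,0,0,0,0.35,0,0,-1,0,0,0,0.35,0,0,-1,0,0,0,0.35,0,0,-1,0,0,0,0.35,0,0,0,0,0,0,0.35]'>/dev/null; python3 -c "from h import *;ft()
import cv2
from plant import cams
for n in ('scene','top'):
    d=cams.get_image(n)['pixels'][:,:,::-1]; o=cv2.imread(f'pics/{n}0.png'); cv2.imwrite(f'pics/end_{n}.png',d)
    m=(cv2.absdiff(cv2.GaussianBlur(d,(5,5),0),cv2.GaussianBlur(o,(5,5),0)).max(2)>30).astype('uint8')
    print(n,[tuple(map(int,s)) for s in cv2.connectedComponentsWithStats(m)[2][1:] if s[4]>25])"
```

```text
t 28.8 F tool [ 0.1 -0.6 -0.2] yang -81.0 r,d mm [68.3  2.4] z 0.0433 j6 1.19
t 29.425 F tool [-0.5  0.4 -1.4] yang -81.0 r,d mm [70.8  3.4] z 0.1531 j6 1.19
scene [(413, 0, 13, 7, 65), (457, 0, 136, 121, 9483), (597, 0, 43, 115, 3376), (332, 3, 19, 13, 82), (149, 5, 306, 258, 23908), (443, 82, 21, 55, 704), (474, 94, 4, 11, 29), (491, 112, 7, 13, 41), (599, 125, 23, 19, 267), (508, 139, 93, 84, 6015), (627, 182, 13, 60, 411), (246, 214, 7, 6, 28), (231, 231, 25, 7, 107), (245, 259, 5, 7, 26), (214, 267, 31, 30, 272), (251, 266, 37, 12, 262), (588, 276, 52, 115, 3327), (236, 283, 17, 9, 129)]
top [(269, 56, 22, 38, 417), (286, 61, 69, 31, 1699), (0, 90, 355, 390, 55633), (336, 186, 37, 50, 1093), (330, 191, 10, 12, 62), (379, 199, 26, 46, 495), (370, 242, 20, 8, 42), (81, 334, 3, 14, 34), (203, 424, 65, 21, 807), (344, 446, 18, 26, 272), (313, 461, 16, 13, 61), (274, 465, 11, 15, 69), (354, 472, 12, 8, 79)]
```

```bash
python3 - <<'E'
from h import *
V,K=C["scene"]["V"],C["scene"]["K"]
for a in (9,15,25):
    p=[.616+.09*np.cos(np.radians(a)),-.0445+.09*np.sin(np.radians(a)),.072];c=K@(V[:3,:3]@p+V[:3,3]);print(a,(c[:2]/c[2]).round(1))
from plant import workorder
print(workorder.close_job())
E
```

```text
9 [214.1 291.3]
15 [216.5 294. ]
25 [221.4 297.9]
the job is handed in; nothing more can be done
None
```

The end piece is in and the cam is drawn up firm. I handed the job in at about 29.5 s; it reported no verdict.

- **Slide:** I gripped the fin (13.6 mm gap read on the 14 mm fin) and slid the end piece until it came up firm at about 8 N along the slide. My estimate, from the picture and TCP travel, put the stud head about 15–16 mm from the cam axis. I did not measure it directly afterwards.
- **Lever:** I pushed it clockwise with one pad for about 138° (2.4 rad). It stayed slack at about 1 N, then rose through 3, 4 and 5 N. I stopped when the last two readings were 7.3 and 7.0 N, the top of the right band and below the 9 N damage limit, then backed off and rose clear.

**Last checks**
- The tool force was back to noise after letting go.
- In the scene view the lever's new position ends where about 9° predicts, so it stayed where I left it.
- Image differences in that view showed no change at the cheese block, mill, dish, knife or gherkins. The tumbler's spot lies in the area the arm changed, so I did not check it there.

**What went wrong or disagreed**
- My first push used shut fingers behind the fin. They wedged on it, giving up to about 27 N vertically, so I backed off and gripped the fin instead.
- The visible fingertips sat about 26 mm higher than the reported TCP.
- The top view read the board about 8 mm off the scene view. I used the scene view, which agreed with touch.
- I had no direct reading of the cam's pull on the stud.

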